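# Clear the chips off a bench shaker, then unlatch its hold-down bar and hold it up

## Robot

A 6-joint arm with a two-finger parallel gripper is mounted at the origin on the work surface. World frame = base frame: x ahead of the robot, y to its left, z up, the work surface at z = 0. Lengths are in m, angles in degrees, forces in N, time in s.
With the tool pointing down it reaches from about 0.375 to 0.9 m from the base axis. Payload 3.1 kg.
Tool frame: the origin (TCP) lies on the centre line of the jaws, within the pads' length; the fingertips stand 8 mm ahead of it and the grasp point (between the pads) lies 11 mm behind it; z points along the fingers, y is the line along which they close (so a half turn about z gives the same grasp; the last joint's range is limited). The gripper opens to 87 mm and grips with 3 to 60 N. Pads are 19 mm wide; open, the fingers measure 117 mm over their backs; the gripper's body (75 mm by 190 mm) begins 51 mm behind the grasp point.
Start: joints at [58.528, 30.224, 82.088, -0, 67.689, -10.227], TCP at [0.226, 0.583, 0.231] pointing down, gripper open.
Joint ranges: [-176.69, 176.69], [-43.24, 126.21], [12.49, 139.97], [-82, 262], [0, 151.66], [-163.58, 163.58]. Speed limits (degrees/s): [159.86, 159.86, 180, 180, 180, 180].

## Interface

Orientations are given as a 3x3 rotation matrix whose columns are the frame's x, y, z axes.
In Python, from rig import * gives the robot as it stands.
- The arm moves only by the tool step_arm, never from a script. Its argument "targets" is a list of rows, each a list of 5 numbers: the opening, from -1 (shut) to 1 (fully open), then the shift along the world's x, y, z normalised to -1 to 1, where 1 is 0.25 m, then the turn about the world's z normalised to -1 to 1, where 1 is 180 degrees. In form: [[fingers, x, y, z, turn], ...]. A call has 1 to 20 rows; each row is the pose to reach, as a shift and turn from the pose commanded when the call began, turning the shorter way round; what a row does not reach only later rows make up. A row lasts 1/10 s, in which the tool goes at most 50 mm and 8.59 degrees, less where a joint would pass 70% of its speed; a pose out of reach is approached as far as the arm can. A call with a number of a shift or a turn outside -1 to 1 is refused whole. A call with a gripper value outside its range is refused whole. The fingers move at their own pace and stop on an object; the grip force is fixed at half the most. Time passes only in rows, so rows that repeat a pose let the fingers close. It gives the time, the measured TCP pose, the force, the opening and the grip force at its end, in the units of the state.
- read_state(): the state, without advancing time (a new reading comes with each control period).
- capture(name): name is "scene" or "top"; returns a dict with "color" (384x512x3 uint8, red, green, blue), "mtx" (3x3 intrinsics, pixels), "k1" (the pictures are not rectified: a ray, as slopes to the right and down, at radius r is drawn at 1 + k1 r^2 times it, then the intrinsics apply), "pose" (4x4, takes a point from camera to world coordinates). Camera axes: x right, y down, z forward; pixel columns grow to the right and rows downward; lengths in m; the calibration is good to about 2 mm. A picture is of the moment at which its call begins. There is no depth.
- hand_in(): hands the job in; it is judged then, once.
The state is a dict: "time_s": time; "joint_positions": joint angles; "qvel": joint speeds; "tau": joint torques, N m; "position": TCP position; "tcp_rot": TCP orientation; "force": force on the tool from outside, world axes, zero at the start; "moment": the same for the moment, N m; "opening": opening from 0.0 (shut) to 1.0 (fully open); "grasp_force": force on a finger pad.
Only numpy, scipy, OpenCV 4.12 (cv2) and the standard library are available. Lean on these libraries where they do the work, as an engineer would, in place of code of your own. Each camera call takes 0.05 s, during which the arm holds its last target. There are 200 camera calls.

## Task

Pick up the scraper block and with it, not with the fingers, sweep all four ceramic chips off the bench shaker's deck into the steel tray along its edge, then set the scraper down on the bench clear of the shaker. After that pull the hold-down bar's spring latch sideways by its upright tab, lift the bar's socket end off the ball to at least 5 cm above its closed height, and finish while still holding it up there in the gripper, so that a colleague can take out the rack. Leave the bottle, the beaker and the tip box where they are.

Things in the scene. Friction and masses are not known exactly. Their poses are not given: they have to be found in the camera images.
- shaker: fixed white bench shaker with a grey deck. Origin at bench height; x away from the robot at yaw 0, y left, z up. In its frame (mm) the deck top is at z 50, x -120 to 120, y -140 to 160. Chips lie within x -45 to 45, y -115 to -15; the deck is bare for y -140 to 65. Left of that stand the hold-down bar and the rack clamped under it; the latch tab is highest, 149
- tray (a point): inner floor centre of the fixed open steel tray along the deck's right (-y) edge; in the shaker's frame at x 0, y -177.5, z 6 mm. Inside it reaches x -117 to 117, y -140 (the deck's side) to -215; its walls are 48 mm high from the bench and 3 mm thick
- ball (a point): centre of the fixed steel ball stud (28 mm ball with a flat underside) that the bar's socket sits on; in the shaker's frame at x 90, y 100, z 80 mm; axes as the shaker's
- bar_hinge (a point): point on the bar's hinge axis, which is level and along the shaker's y; in the shaker's frame at x -100, y 100, z 99 mm, 190 mm from the ball horizontally on the robot's side
- socket (a point): point in the bar's socket head (dark steel, 50 x 48 mm) at the end away from the robot; coincides with ball when the bar is closed and rises with the bar
- bar (a joint): angle of the hinged hold-down bar (steel, 22 mm wide, 12 mm thick, head and latch at its far end, 0.4 kg in all): 0 closed and level, grows as the far end rises, up to 1.2 rad. Swings freely, falls shut if let go, cannot rise while the latch is shut. 0.27 rad lifts the socket by 50 mm
- latch (a joint): travel in m of the spring latch on the bar's head: 0 shut, 0.016 fully pulled, along the shaker's +y (away from the tray). Spring 3 N at the start, 10 N fully pulled; springs back when let go. Its jaw is clear of the ball from 0.006 on and must stay so until the socket has risen 20 mm; later the latch may spring back
- latch_tab (a point): on the latch's upright aluminium tab, 24 mm along the bar (x), 16 across (y), 40 tall: on its centre line, 14 mm below its top, 26 above the plate under it. Closed, in the shaker's frame at x 90, y 118, z 135 mm. Moves with latch and bar; axes are the bar's. Pinch it across y from above; it can pivot between the pads as the bar rises
- scraper: loose grey scraper block, 0.1 to 0.2 kg: lower block 120 mm long (x), 30 mm thick (y), up to z = 26 mm, with a rubber sole 24 mm thick; on it a grip rib 60 mm long (x), 22 mm thick (y), from z = 26 to 65 mm. Stands upright on the bench to the right of the shaker; origin at the centre of its underside
- chip0: white ceramic chip about 22 x 16 x 10 mm, 10 g, loose, sharp; one of four alike, lying separately on the open right part of the shaker's deck; origin at the centre of its underside, long side along its x
- chip1: white ceramic chip about 22 x 16 x 10 mm, 10 g, loose, sharp; one of four alike, lying separately on the open right part of the shaker's deck; origin at the centre of its underside, long side along its x
- chip2: white ceramic chip about 22 x 16 x 10 mm, 10 g, loose, sharp; one of four alike, lying separately on the open right part of the shaker's deck; origin at the centre of its underside, long side along its x
- chip3: white ceramic chip about 22 x 16 x 10 mm, 10 g, loose, sharp; one of four alike, lying separately on the open right part of the shaker's deck; origin at the centre of its underside, long side along its x
- bottle: bystander: closed glass bottle with blue cap, 70 mm diameter, 150 mm tall, on the bench left of the shaker; origin under its centre
- beaker: bystander: white plastic beaker, 80 mm across, 100 mm tall, beyond the shaker; origin under its centre
- tip_box: bystander: blue pipette tip box 80 x 120 x 48 mm, far right on the bench; origin under its centre
Not all that is in view belongs to the job. Several things look just like the scraper: the one meant starts farthest to the robot's right.

How it is judged:
By the outcome, as a careful person would: the job done as asked, in the order asked, and still so for the second after the job is handed in, while the arm keeps its last pose, push and grip.
It also fails if it takes over 58 s, if anything falls off the work surface, if the arm or the gripper's body presses on something with over 40 N, if the wrist force passes 120 N, or if a joint passes its speed limit or range.

## Working session

There is one attempt and no reset: what is moved stays moved. The work goes in short steps, Python scripts to look and compute and a tool call to move; the robot and the scene stay as the last step left them, time stands still between calls to the robot, and variables do not carry over. Pictures are saved under pics/ and viewed, at most 10 in all, crops included, and the job is handed in when it is done.

Besides the shell and the picture viewer there is one more tool, called after "Request:" as name(argument=value, ...) on one line, values as JSON. step_arm: Moves the arm, as the interface text tells. Scaled input: -1 to 1 covers 0.25 m each way for a shift and 180 degrees each way for a turn. Its arguments: {"type":"object","properties":{"targets":{"type":"array","items":{"type":"array","items":{"type":"number"}}}},"required":["targets"]}

```bash
mkdir -p pics; ls; python3 - <<'E'
from rig import *
import cv2
for n in ("top","scene"):
    c=capture(n); cv2.imwrite(f"pics/{n}0.png",c["color"][...,::-1]); print(n,c["mtx"],c["k1"],c["pose"])
s=read_state(); print(s["position"],s["tcp_rot"],s["time_s"],s["opening"])
E
```

```text
pics
top [[464.40821011   0.         252.5663575 ]
 [  0.         464.40821011 186.32890742]
 [  0.           0.           1.        ]] -0.07149482306641444 [[-0.01650725 -0.98153363  0.19057606  0.35316015]
 [-0.99941057  0.02193525  0.02640763  0.04057694]
 [-0.03010031 -0.19002781 -0.98131718  1.30144861]
 [ 0.          0.          0.          1.        ]]
scene [[386.46213179   0.         249.31903349]
 [  0.         386.46213179 192.20016911]
 [  0.           0.           1.        ]] -0.011488606233903626 [[-0.82810891  0.4242548  -0.36639255  1.02729345]
 [ 0.56049679  0.63702225 -0.52919373  0.65796661]
 [ 0.00888723 -0.64359189 -0.76531725  0.94240199]
 [ 0.          0.          0.          1.        ]]
[0.22612638 0.58197385 0.22968051] [[-9.32023761e-01  3.62395836e-01 -9.83009949e-04]
 [ 3.62397030e-01  9.32022353e-01 -1.65100315e-03]
 [ 3.17870578e-04 -1.89501405e-03 -9.99998154e-01]] 0.1 1.000310452445195
```

View pics/top0.png

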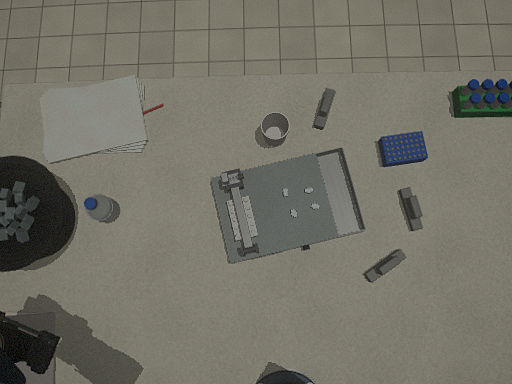

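View pics/scene0.png

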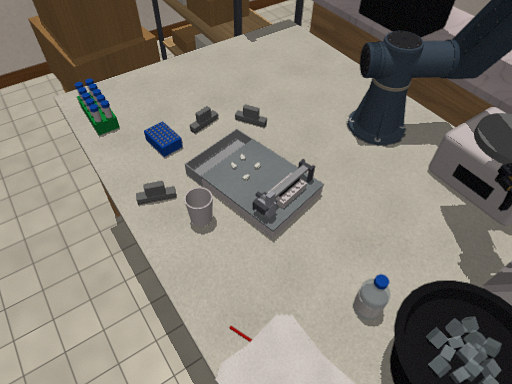

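The top view shows the shaker at about (275,205), rotated slightly, with its chips near (285–315, 190–213). The tray is on its right edge at (348,190). The scraper farthest right is at (410,208); lookalikes are at (384,265) and (325,108). I'll enlarge it for accuracy.

```bash
cat > h.py <<'E'
import numpy as np, cv2
def ray(c,uv):
    K=c["mtx"]; d=(np.array(uv,float)-K[:2,2])/K[[0,1],[0,1]]
    s=d.copy()
    for _ in range(20): s=d/(1+c["k1"]*(s@s))
    P=c["pose"]; return P[:3,3], P[:3,:3]@np.r_[s,1]
def onz(c,uv,z):
    o,d=ray(c,uv); return o+d*(z-o[2])/d[2]
def proj(c,p):
    P=c["pose"]; q=P[:3,:3].T@(np.array(p)-P[:3,3]); s=q[:2]/q[2]
    return s*(1+c["k1"]*(s@s))*c["mtx"][[0,1],[0,1]]+c["mtx"][:2,2]
E
python3 - <<'E'
import cv2
i=cv2.imread("pics/top0.png")[140:275,200:435]
cv2.imwrite("pics/crop.png",cv2.resize(i,None,fx=3.4,fy=3.4,interpolation=cv2.INTER_CUBIC))
E
```

```text
(no output)
```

View pics/crop.png

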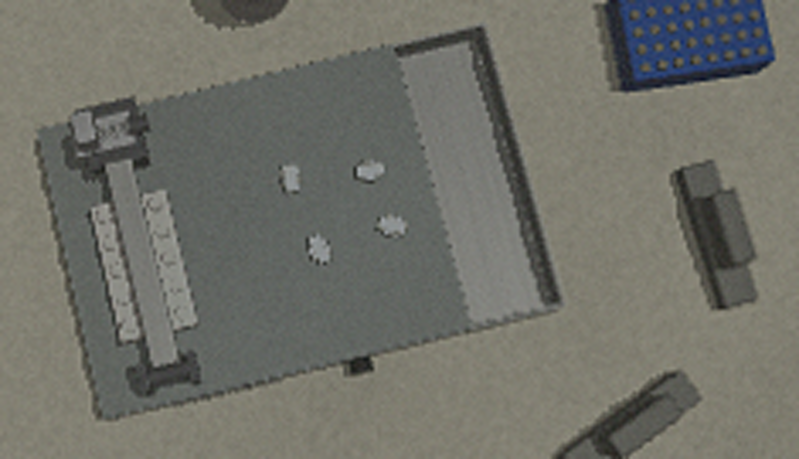

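```bash
python3 - <<'E'
from rig import *
from h import *
import cv2
c=capture("top"); s=capture("scene")
px=lambda x,y:((x+.5)/3.4-.5+200,(y+.5)/3.4-.5+140)
src={(-.12,.16):(100,418),(.12,.16):(36,130),(.12,-.14):(400,49),(-.12,-.14):(468,326)}
A=np.array(list(src)); W=np.array([onz(c,px(*v),.05)[:2] for v in src.values()])
a=A-A.mean(0); w=W-W.mean(0)
th=np.arctan2((a[:,0]*w[:,1]-a[:,1]*w[:,0]).sum(),(a*w).sum())
R=np.array([[np.cos(th),-np.sin(th)],[np.sin(th),np.cos(th)]]); t=W.mean(0)-R@A.mean(0)
print("yaw",np.degrees(th),"t",t,"res",((R@A.T).T+t-W)*1000)
np.savez("sh.npz",R=R,t=t,th=th)
img=c["color"]; m=(img.min(2)>150).astype(np.uint8)
n,l,st,ce=cv2.connectedComponentsWithStats(m)
for i in range(1,n):
    if 6<st[i,4]<120 and 200<ce[i][0]<345 and 150<ce[i][1]<240:
        p=onz(c,ce[i],.06)[:2]; print("chip?",ce[i],st[i,4],(R.T@(p-t)*1000).round(1))
for name,z,pts in (("block",.026,[(676,170),(714,160),(757,298),(718,308)]),("rib",.065,[(720,190),(738,187),(757,258),(737,268)])):
    P=np.array([onz(c,px(*p),z)[:2] for p in pts]); print(name,P.round(4).tolist(),P.mean(0))
for n_,p in dict(tab=(.09,.118,.149),ball=(.09,.1,.08),c1=(.12,.16,.05),c2=(-.12,-.14,.05),tr=(.12,-.218,.048)).items():
    q=np.r_[R@p[:2]+t,p[2]]; print(n_,q.round(4),"top",proj(c,q).round(1),"scene",proj(s,q).round(1))
i=s["color"][95:245,130:330,::-1]
cv2.imwrite("pics/crop2.png",cv2.resize(i,None,fx=4,fy=4,interpolation=cv2.INTER_CUBIC))
E
```

```text
yaw 11.969213285797629 t [0.5402705 0.0085659] res [[-0.46626989 -0.27921782]
 [ 1.87936575 -0.96702232]
 [ 3.27106937  3.49501287]
 [-4.68416524 -2.24877273]]
block [[0.5823, -0.3318], [0.59, -0.3638], [0.4757, -0.3899], [0.4684, -0.3575]] [ 0.5291165  -0.36077766]
rib [[0.5584, -0.3543], [0.5605, -0.3689], [0.5035, -0.3794], [0.496, -0.3628]] [ 0.52960668 -0.36635247]
tab [0.6038 0.1427 0.149 ] top [224.5 176.6] scene [269.8 193.2]
ball [0.6076 0.1251 0.08  ] top [233.3 180.5] scene [263.9 205.4]
c1 [0.6245 0.19   0.05  ] top [210.6 177.2] scene [272.  229.9]
c2 [ 0.4519 -0.1533  0.05  ] top [338.2 237.3] scene [253.4 137.7]
tr [ 0.7029 -0.1798  0.048 ] top [343.  146.9] scene [184.6 162.5]
```

View pics/crop2.png

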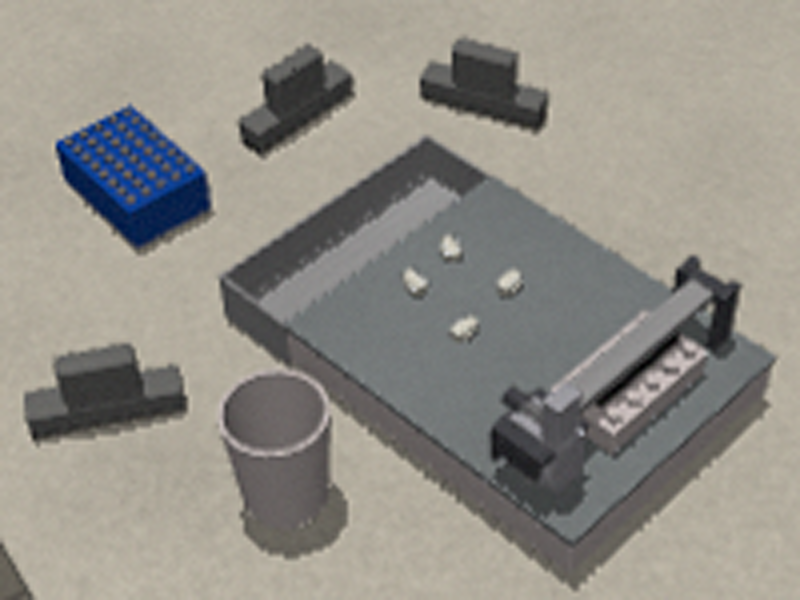

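The scene crop confirms the layout: chips are at crop (415–510, 245–330), the latch tab top is at about (565,392) and the tray is at upper left. The target scraper is the one by the tip box. I'll refine the shaker fit with both views.

```bash
python3 - <<'E'
from rig import *
from h import *
from scipy.optimize import least_squares
c=capture("top"); s=capture("scene")
px=lambda x,y:np.array([(x+.5)/3.4-.5+200,(y+.5)/3.4-.5+140])
ps=lambda x,y:np.array([(x+.5)/4-.5+130,(y+.5)/4-.5+95])
ob=[(c,(-.12,.16,.05),px(100,418)),(c,(.12,.16,.05),px(36,130)),(c,(.12,-.14,.05),px(399,47)),(c,(-.12,-.14,.05),px(470,331)),
(c,(.12,-.218,.048),px(484,27)),(c,(-.12,-.218,.048),px(562,303)),(c,(.09,.118,.149),px(83,125)),
(s,(.12,.16,.05),ps(577,544)),(s,(-.12,.16,.05),ps(776,358)),(s,(-.12,-.14,.05),ps(487,177)),(s,(.12,-.14,.05),ps(289,338)),(s,(.12,-.218,.048),ps(221,279)),(s,(-.12,-.218,.048),ps(428,138)),(s,(.09,.118,.149),ps(565,392))]
def T(v,p): 
    C,S=np.cos(v[2]),np.sin(v[2]); return np.array([C*p[0]-S*p[1]+v[0],S*p[0]+C*p[1]+v[1],p[2]])
f=lambda v:np.concatenate([proj(k,T(v,p))-q for k,p,q in ob])
for o in (ob,ob[:7],ob[7:]):
    f=lambda v:np.concatenate([proj(k,T(v,p))-q for k,p,q in o])
    r=least_squares(f,[.54,.0086,.209],loss="soft_l1"); print(r.x[:2].round(4),np.degrees(r.x[2]).round(2),f(r.x).reshape(-1,2).round(1).tolist())
    if o is ob: v=r.x
np.save("sh.npy",v)
C,S=np.cos(v[2]),np.sin(v[2]); R=np.array([[C,-S],[S,C]])
for a,b in zip([(290,179),(370,171),(392,226),(318,249)],[(463,328),(415,283),(451,248),(510,283)]):
    print("chip",*[(R.T@(onz(k,q,.056)[:2]-v[:2])*1000).round(1) for k,q in((c,px(*a)),(s,ps(*b)))])
# scraper rib top in scene: corners
P=np.array([onz(s,ps(*p),.065)[:2] for p in [(265,73),(308,43),(325,56),(280,88)]]);print("rib scene",P.round(4).tolist(),P.mean(0))
for p in [(0,.03),(0,-.15)]: print("sweep",p,T(v,(*p,0)))
print("tab",T(v,(.09,.118,.135)),"tabend",T(v,(.09-.029,.130,.135)))
i=c["color"][160:200,205:255,::-1]; j=s["color"][175:225,245:295,::-1]
import cv2
cv2.imwrite("pics/tab.png",np.hstack([cv2.resize(i,(400,400),interpolation=2) if 0 else cv2.resize(i,(400,320),interpolation=2),cv2.resize(j,(320,320),interpolation=2)]))
E
```

```text
[0.5406 0.0104] 12.52 [[-0.0, 0.5], [-0.6, -0.2], [-2.2, -1.0], [-0.1, -0.4], [-0.2, -1.4], [0.7, 0.9], [-0.5, 0.6], [-0.9, -0.3], [0.6, -0.4], [1.7, -0.8], [-1.2, -3.7], [-0.4, -0.9], [0.2, -1.0], [-0.3, 1.0]]
[0.5403 0.0096] 12.1 [[-0.1, 0.3], [-0.1, -0.5], [-1.5, -0.6], [0.0, 0.1], [0.5, -0.8], [0.8, 1.7], [-0.0, 0.3]]
[0.5417 0.0124] 13.15 [[-0.0, 0.3], [0.7, -0.4], [1.2, -0.3], [-1.2, -2.7], [-0.7, 0.2], [-0.5, -0.4], [0.4, 1.6]]
chip [ 29.8 -31.3] [ 30.9 -31.8]
chip [ 20.9 -95.1] [ 22.4 -92.9]
chip [ -26.3 -100.7] [-25.8 -99.6]
chip [-30.2 -39. ] [-29.9 -38.4]
rib scene [[0.5585, -0.3623], [0.5047, -0.3786], [0.5014, -0.3537], [0.5576, -0.3365]] [ 0.53055983 -0.35775316]
sweep (0, 0.03) [0.53410947 0.03965422 0.        ]
sweep (0, -0.15) [ 0.57313895 -0.13606345  0.        ]
tab [0.60288722 0.14507538 0.135     ] tabend [0.57197518 0.15050181 0.135     ]
```

View pics/tab.png

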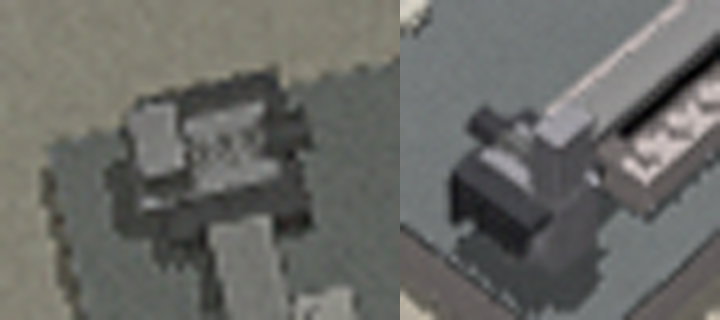

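The tab is the light rectangle at left, about (157,140) in the top crop and (568,125) in the scene crop. The spring rod and knob lie lower, to its right. The chips are all within ±31 mm in x, so one sweep covers them. Now I'll move over to the scraper.

Request:
step_arm(targets=[[1,0.3,-0.27,0,-0.13],[1,0.6,-0.54,0,-0.2],[1,0.9,-0.8,0,-0.28],[1,0.9,-0.8,0,-0.38],[1,0.9,-0.8,0,-0.4],[1,0.9,-0.8,0,-0.4],[1,0.9,-0.8,0,-0.4],[1,0.9,-0.8,0,-0.4],[1,0.9,-0.8,0,-0.4],[1,0.9,-0.8,0,-0.4]])

```text
time_s: 1.3
position: [0.4516, 0.3822, 0.2305]
tcp_rot: [[0.057, 0.998, -0.0], [0.998, -0.057, -0.0], [-0.0, -0.0, -1.0]]
force: [0.5, -0.1, 0.0]
opening: 1.002
grasp_force: 0.0
```

Request:
step_arm(targets=[[1,0.1,-0.2,0,-0.05],[1,0.2,-0.4,0,-0.1],[1,0.3,-0.6,0,-0.14],[1,0.38,-0.8,0,-0.18],[1,0.4,-1,0,-0.23],[1,0.4,-1,0,-0.28],[1,0.4,-1,0,-0.32],[1,0.4,-1,0,-0.36],[1,0.4,-1,0,-0.4125],[1,0.4,-1,0,-0.4125],[1,0.4,-1,0,-0.4125]])

```text
time_s: 2.4
position: [0.5513, 0.1327, 0.2306]
tcp_rot: [[0.975, 0.22, -0.0], [0.22, -0.975, -0.0], [-0.0, 0.0, -1.0]]
force: [0.3, -0.0, -0.2]
opening: 1.0
grasp_force: 0.0
```

Request:
step_arm(targets=[[1,0,-0.2,0,0],[1,0,-0.4,0,0],[1,0,-0.6,0,0],[1,0,-0.8,0,0],[1,0,-1,0,0],[1,0,-1,0,0],[1,0,-1,0,0]])

```text
time_s: 3.1
position: [0.5513, -0.1185, 0.2304]
tcp_rot: [[0.976, 0.216, -0.0], [0.216, -0.976, 0.001], [-0.0, -0.001, -1.0]]
force: [-0.4, -0.1, -0.4]
opening: 1.002
grasp_force: 0.0
```

Request:
step_arm(targets=[[1,-0.02,-0.2,0,0],[1,-0.04,-0.4,0,0],[1,-0.06,-0.6,0,0],[1,-0.08,-0.8,0,0],[1,-0.085,-0.974,0,0],[1,-0.085,-0.974,-0.12,0],[1,-0.085,-0.974,-0.24,0],[1,-0.085,-0.974,-0.36,0],[1,-0.085,-0.974,-0.48,0],[1,-0.085,-0.974,-0.6,0],[1,-0.085,-0.974,-0.68,0],[1,-0.085,-0.974,-0.72,0],[1,-0.085,-0.974,-0.76,0],[1,-0.085,-0.974,-0.76,0]])

```text
time_s: 4.5
position: [0.5303, -0.3598, 0.0398]
tcp_rot: [[0.976, 0.218, -0.001], [0.218, -0.976, 0.001], [-0.001, -0.001, -1.0]]
force: [0.8, 0.6, -0.4]
opening: 1.0
grasp_force: 0.0
```

Request:
step_arm(targets=[[-1,0,0,0,0],[-1,0,0,0,0],[-1,0,0,0,0],[-1,0,0,0,0],[-1,0,0,0,0],[-1,0,0,0,0],[-1,0,0,0,0],[-1,0,0,0,0],[-1,0,0,0,0],[-1,0,0,0,0],[-1,0,0,0,0],[-1,0,0,0,0]])

```text
time_s: 5.7
position: [0.5303, -0.3612, 0.0405]
tcp_rot: [[0.976, 0.217, 0.0], [0.217, -0.976, -0.0], [0.0, 0.0, -1.0]]
force: [0.6, -0.4, 0.0]
opening: 0.251
grasp_force: 29.9
```

Request:
step_arm(targets=[[-1,0,0,0.1,0],[-1,0,0,0.24,0],[-1,0,0,0.38,0],[-1,0,0,0.48,0],[-1,0,0.1,0.48,0],[-1,0,0.25,0.48,0],[-1,0.01,0.4,0.48,0],[-1,0.01,0.55,0.48,0],[-1,0.02,0.7,0.48,0],[-1,0.02,0.8,0.48,0],[-1,0.02,0.8,0.48,0]])

```text
time_s: 6.8
position: [0.5336, -0.1567, 0.16]
tcp_rot: [[0.975, 0.22, -0.004], [0.22, -0.975, 0.003], [-0.003, -0.004, -1.0]]
force: [-0.1, -0.9, -1.7]
opening: 0.247
grasp_force: 29.9
```

Request:
step_arm(targets=[[-1,0,0.12,0,0],[-1,0,0.25,0,0],[-1,0,0.4,0,0],[-1,0,0.55,0,0],[-1,0,0.68,0,0],[-1,0,0.77,0,0],[-1,0,0.77,-0.06,0],[-1,0,0.77,-0.12,0],[-1,0,0.77,-0.16,0],[-1,0,0.77,-0.2,0],[-1,0,0.77,-0.22,0],[-1,0,0.77,-0.22,0]])

```text
time_s: 8.0
position: [0.5349, 0.0311, 0.1048]
tcp_rot: [[0.976, 0.216, -0.001], [0.216, -0.976, 0.0], [-0.001, -0.001, -1.0]]
force: [-0.4, 0.8, -1.9]
opening: 0.253
grasp_force: 29.9
```

```bash
python3 - <<'E'
from rig import *
import cv2,numpy as np
c=capture("top"); s=capture("scene")
a=cv2.resize(c["color"][140:275,215:365,::-1],(400,360),interpolation=2); b=cv2.resize(s["color"][85:245,170:330,::-1],(360,360),interpolation=2)
cv2.imwrite("pics/p1.png",np.hstack([a,b])); print(read_state()["force"],read_state()["position"])
E
```

```text
[-0.26341392 -0.81005108 -1.07027472] [0.53549285 0.0312139  0.10568893]
```

View pics/p1.png

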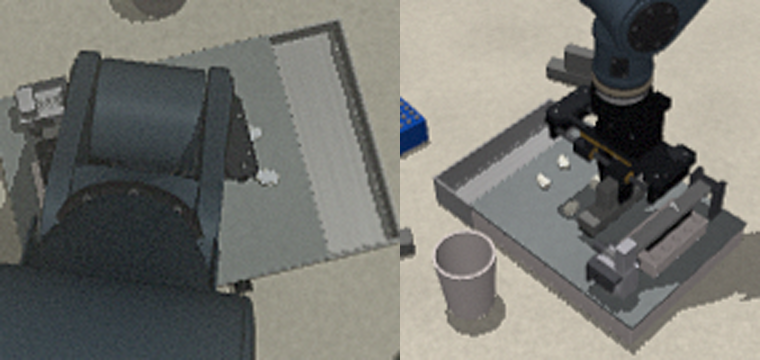

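The scraper hangs upright behind the chips, which are in front of it at right-crop (545–570, 160–210). I'll lower it to the deck.

Request:
step_arm(targets=[[-1,0,0,-0.02,0],[-1,0,0,-0.04,0],[-1,0,0,-0.052,0],[-1,0,0,-0.056,0],[-1,0,0,-0.056,0],[-1,0,0,-0.056,0]])

```text
time_s: 8.7
position: [0.5353, 0.0315, 0.0916]
tcp_rot: [[0.976, 0.217, 0.0], [0.217, -0.976, -0.0], [0.0, 0.0, -1.0]]
force: [0.5, 0.1, -1.1]
opening: 0.248
grasp_force: 29.9
```

Request:
step_arm(targets=[[-1,0,0,-0.004,0],[-1,0.004,-0.017,-0.004,0],[-1,0.01,-0.05,-0.004,0],[-1,0.018,-0.083,-0.004,0],[-1,0.025,-0.116,-0.004,0],[-1,0.032,-0.15,-0.004,0],[-1,0.04,-0.183,-0.004,0],[-1,0.047,-0.216,-0.004,0],[-1,0.054,-0.25,-0.004,0],[-1,0.062,-0.283,-0.004,0],[-1,0.069,-0.316,-0.004,0],[-1,0.076,-0.35,-0.004,0],[-1,0.084,-0.383,-0.004,0],[-1,0.091,-0.416,-0.004,0],[-1,0.098,-0.45,-0.004,0],[-1,0.105,-0.483,-0.004,0],[-1,0.112,-0.516,-0.004,0],[-1,0.12,-0.55,-0.004,0],[-1,0.128,-0.583,-0.004,0],[-1,0.135,-0.616,-0.004,0]])

```text
time_s: 10.7
position: [0.5692, -0.1233, 0.0906]
tcp_rot: [[0.976, 0.217, 0.0], [0.217, -0.976, -0.0], [0.0, 0.0, -1.0]]
force: [-0.1, -0.1, -1.2]
opening: 0.251
grasp_force: 29.9
```

Request:
step_arm(targets=[[-1,0.008,-0.033,0,0],[-1,0.015,-0.06,0,0],[-1,0.022,-0.09,0,0],[-1,0.022,-0.09,0,0],[-1,0.022,-0.09,0,0],[-1,0.022,-0.09,0.1,0],[-1,0.022,-0.09,0.2,0],[-1,0.022,-0.2,0.3,0],[-1,0,-0.35,0.3,0],[-1,-0.06,-0.5,0.3,0],[-1,-0.12,-0.65,0.3,0],[-1,-0.17,-0.75,0.3,0],[-1,-0.17,-0.8,0.3,0],[-1,-0.17,-0.8,0.3,0]])

```text
time_s: 12.1
position: [0.5267, -0.3238, 0.1656]
tcp_rot: [[0.977, 0.214, 0.001], [0.214, -0.977, -0.001], [0.001, 0.001, -1.0]]
force: [0.3, 0.4, -1.3]
opening: 0.251
grasp_force: 29.9
```

```bash
python3 - <<'E'
from rig import *
import cv2,numpy as np
c=capture("top"); s=capture("scene")
a=cv2.resize(c["color"][140:290,215:435,::-1],(440,300),interpolation=2); b=cv2.resize(s["color"][85:235,170:330,::-1],(320,300),interpolation=2)
cv2.imwrite("pics/p2.png",np.hstack([a,b])); print(read_state()["force"],read_state()["position"])
E
```

```text
[ 0.57140236 -0.25628388 -1.56002628] [ 0.52677763 -0.32117645  0.16534271]
```

View pics/p2.png

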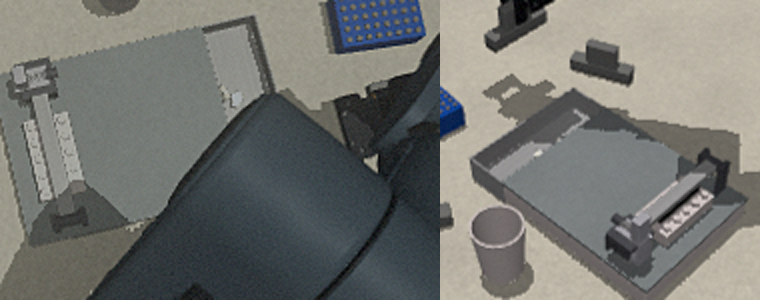

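The deck is bare in both views, and one chip is visible in the tray at (235,98). I'll set the scraper back on the bench, then check the tray.

Request:
step_arm(targets=[[-1,0.01,-0.09,0,0],[-1,0.01,-0.17,0,0],[-1,0.01,-0.17,-0.1,0],[-1,0.01,-0.17,-0.2,0],[-1,0.01,-0.17,-0.3,0],[-1,0.01,-0.17,-0.4,0],[-1,0.01,-0.17,-0.45,0],[-1,0.01,-0.17,-0.48,0],[-1,0.01,-0.17,-0.49,0],[-1,0.01,-0.17,-0.498,0],[-1,0.01,-0.17,-0.498,0],[-1,0.01,-0.17,-0.498,0]])

```text
time_s: 13.4
position: [0.5294, -0.3655, 0.042]
tcp_rot: [[0.976, 0.216, 0.001], [0.216, -0.976, -0.001], [0.001, 0.001, -1.0]]
force: [1.0, -0.0, -1.5]
opening: 0.251
grasp_force: 29.9
```

Request:
step_arm(targets=[[1,0,0,0,0],[1,0,0,0,0],[1,0,0,0,0],[1,0,0,0,0],[1,0,0,0,0],[1,0,0,0,0],[1,0,0,0,0],[1,0,0,0.1,0],[1,0,0,0.24,0],[1,0,0,0.4,0],[1,0,0,0.58,0],[1,0,0,0.72,0],[1,0,0,0.76,0],[1,0,0,0.76,0]])

```text
time_s: 14.8
position: [0.5296, -0.3656, 0.2329]
tcp_rot: [[0.976, 0.217, 0.003], [0.217, -0.976, -0.003], [0.002, 0.003, -1.0]]
force: [-0.0, 0.1, -0.8]
opening: 1.001
grasp_force: 0.0
```

Request:
step_arm(targets=[[0,0,0.2,0,0],[0,0.02,0.4,0,0],[0,0.05,0.6,0,0],[0,0.08,0.8,0,0],[0,0.1,1,0,0],[0,0.1,1,0,0],[0,0.1,1,0,0]])

```text
time_s: 15.5
position: [0.5528, -0.1133, 0.2289]
tcp_rot: [[0.976, 0.22, -0.004], [0.22, -0.976, 0.001], [-0.004, -0.002, -1.0]]
force: [0.1, -0.3, 0.1]
opening: 0.522
grasp_force: 0.0
```

Request:
step_arm(targets=[[0,0.02,0.2,0,0],[0,0.05,0.4,0,0],[0,0.08,0.6,0,0],[0,0.1,0.8,0,0],[0,0.1,0.9,0,0],[0,0.1,0.9,0,0],[0,0.1,0.9,0,0]])

```text
time_s: 16.2
position: [0.579, 0.1087, 0.2298]
tcp_rot: [[0.976, 0.216, -0.002], [0.216, -0.976, -0.001], [-0.002, 0.001, -1.0]]
force: [-1.0, 0.5, -0.2]
opening: 0.498
grasp_force: 0.0
```

```bash
python3 - <<'E'
from rig import *
import cv2,numpy as np
c=capture("top"); s=capture("scene")
a=cv2.resize(c["color"][140:290,215:435,::-1],(440,300),interpolation=2); b=cv2.resize(s["color"][85:235,170:330,::-1],(320,300),interpolation=2)
cv2.imwrite("pics/p3.png",np.hstack([a,b])); print(read_state()["force"],read_state()["position"],read_state()["opening"])
E
```

```text
[ 0.47216724 -0.96781602  0.16586173] [0.57910896 0.10784048 0.2303099 ] 0.49892279440760734
```

View pics/p3.png

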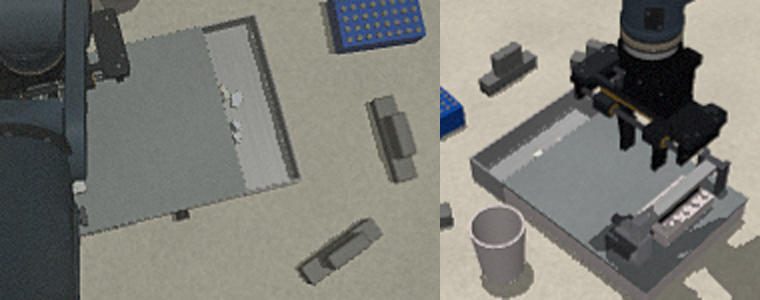

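```bash
python3 - <<'E'
from rig import *
from h import *
v=np.load("sh.npy"); C,S=np.cos(v[2]),np.sin(v[2]); R=np.array([[C,-S],[S,C]])
c=capture("top"); s=capture("scene")
w=lambda x,y,z:np.r_[R@[x,y]+v[:2],z]
for n,k in(("top",c),("scene",s)):
    g=k["color"].min(2).astype(float); poly=np.array([proj(k,w(*p)) for p in [(-.11,-.09,.05),(.11,-.09,.05),(.11,-.20,.02),(-.11,-.20,.02)]])
    m=np.zeros(g.shape,np.uint8); cv2.fillConvexPoly(m,poly.astype(int),1)
    print(n,np.percentile(g[m>0],[5,50,90,99,100]))
    b=((g>g[m>0].max()*.72)&(m>0)).astype(np.uint8)
    N,l,st,ce=cv2.connectedComponentsWithStats(b)
    for i in range(1,N):
        if st[i,4]>2:
            q=ce[i]; print(q.round(1),st[i].tolist(),"at z16:",(R.T@(onz(k,q,.016)[:2]-v[:2])*1000).round(0),"at z56:",(R.T@(onz(k,q,.056)[:2]-v[:2])*1000).round(0))
a=cv2.resize(c["color"][160:230,310:350,::-1],(320,560),interpolation=2); b=cv2.resize(s["color"][135:190,190:235,::-1],(458,560),interpolation=2)
cv2.imwrite("pics/p4.png",np.hstack([a,b]))
E
```

```text
top [113.   122.   149.   165.72 178.  ]
[336.8 192.7] [317, 153, 40, 81, 1476] at z16: [   1. -175.] at z56: [  -5. -168.]
scene [ 93. 131. 163. 170. 216.]
[219.7 156.5] [195, 140, 50, 35, 377] at z16: [  -2. -184.] at z56: [  25. -153.]
```

View pics/p4.png

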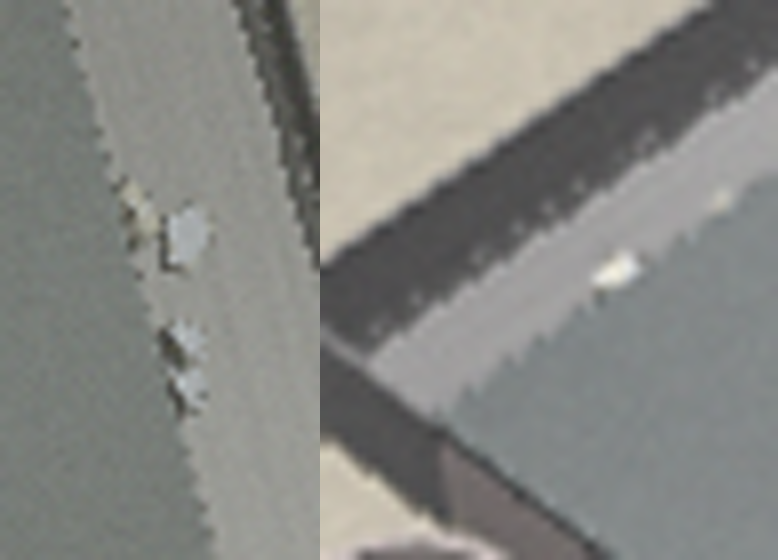

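All four chips lie in the tray, to the right of the deck edge in the top crop (140,215), (185,235), (185,345) and (185,390), and partly hidden below deck level in the scene crop. Now the latch tab.

Request:
step_arm(targets=[[0,0.05,0.08,0,0],[0,0.096,0.148,0,0],[0,0.096,0.148,-0.1,0],[0,0.096,0.148,-0.2,0],[0,0.096,0.148,-0.26,0],[0,0.096,0.148,-0.32,0],[0,0.096,0.148,-0.36,0],[0,0.096,0.148,-0.39,0],[0,0.096,0.148,-0.41,0],[0,0.096,0.148,-0.41,0],[0,0.096,0.148,-0.41,0]])

```text
time_s: 17.5
position: [0.6033, 0.147, 0.129]
tcp_rot: [[0.976, 0.216, 0.001], [0.216, -0.976, 0.0], [0.001, 0.0, -1.0]]
force: [0.3, -0.7, 0.4]
opening: 0.5
grasp_force: 0.0
```

```bash
python3 - <<'E'
from rig import *
import cv2,numpy as np
s=capture("scene")
cv2.imwrite("pics/p5.png",cv2.resize(s["color"][145:245,220:340,::-1],(720,600),interpolation=2)); print(read_state()["force"],read_state()["position"])
E
```

```text
[-0.0188659  -0.17623918 -0.32615488] [0.60341451 0.14705998 0.12918457]
```

View pics/p5.png

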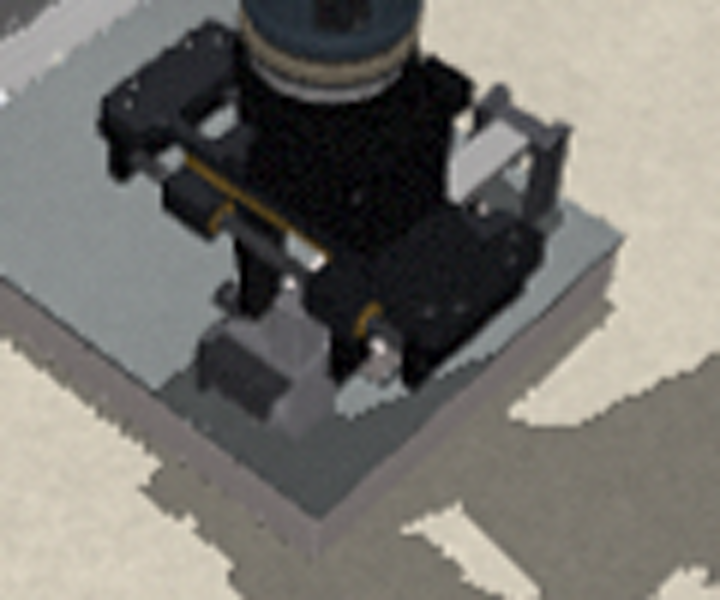

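The tab stands between the fingers at about (290,310), with no contact force, so I'll close.

Request:
step_arm(targets=[[-1,0,0,-0.008,0],[-1,0,0,-0.008,0],[-1,0,0,-0.008,0],[-1,0,0,-0.008,0],[-1,0,0,-0.008,0],[-1,0,0,-0.008,0],[-1,0,0,-0.008,0],[-1,0,0,-0.008,0],[-1,0,0,-0.008,0]])

```text
time_s: 18.45
position: [0.6031, 0.1467, 0.1267]
tcp_rot: [[0.976, 0.217, 0.0], [0.217, -0.976, -0.0], [0.0, 0.001, -1.0]]
force: [0.5, -4.6, 1.1]
opening: 0.177
grasp_force: 30.0
```

Request:
step_arm(targets=[[-1,-0.002,0.01,0,0],[-1,-0.004,0.02,0,0],[-1,-0.006,0.03,0,0],[-1,-0.008,0.038,0,0],[-1,-0.008,0.038,0,0],[-1,-0.008,0.038,0,0],[-1,-0.008,0.038,0,0]])

```text
time_s: 19.15
position: [0.6012, 0.1552, 0.1266]
tcp_rot: [[0.976, 0.217, 0.0], [0.217, -0.976, -0.003], [-0.0, 0.003, -1.0]]
force: [1.0, -8.2, 1.9]
opening: 0.184
grasp_force: 30.0
```

Request:
step_arm(targets=[[-1,-0.004,-0.001,0.019,0],[-1,-0.0085,-0.002,0.038,0],[-1,-0.014,-0.003,0.056,0],[-1,-0.019,-0.004,0.075,0],[-1,-0.019,-0.004,0.075,0]])

```text
time_s: 19.65
position: [0.5974, 0.1544, 0.1452]
tcp_rot: [[0.976, 0.217, 0.003], [0.217, -0.976, -0.002], [0.003, 0.003, -1.0]]
force: [2.7, -8.5, -3.7]
opening: 0.179
grasp_force: 30.0
```

Only the bar's weight shows in z, so the latch is clear. I'll continue along the arc.

Request:
step_arm(targets=[[-1,-0.006,-0.001,0.018,0],[-1,-0.012,-0.003,0.037,0],[-1,-0.019,-0.004,0.055,0],[-1,-0.026,-0.006,0.073,0],[-1,-0.034,-0.008,0.091,0],[-1,-0.042,-0.01,0.108,0],[-1,-0.05,-0.012,0.125,0],[-1,-0.059,-0.013,0.143,0],[-1,-0.068,-0.016,0.16,0],[-1,-0.078,-0.018,0.176,0],[-1,-0.088,-0.02,0.193,0],[-1,-0.098,-0.022,0.208,0],[-1,-0.098,-0.022,0.208,0],[-1,-0.098,-0.022,0.208,0],[-1,-0.098,-0.022,0.208,0]])

```text
time_s: 21.15
position: [0.5748, 0.1491, 0.1977]
tcp_rot: [[0.976, 0.217, 0.007], [0.217, -0.976, -0.002], [0.007, 0.003, -1.0]]
force: [5.3, -5.9, -2.8]
opening: 0.18
grasp_force: 30.0
```

```bash
python3 - <<'E'
from rig import *
import cv2,numpy as np
s=capture("scene")
cv2.imwrite("pics/p6.png",cv2.resize(s["color"][85:245,130:340,::-1],(788,600),interpolation=2)); print(read_state()["force"],read_state()["position"],read_state()["grasp_force"])
E
```

```text
[ 4.6376     -6.61232028 -3.1385606 ] [0.57485927 0.14906342 0.19769555] 29.99954007100314
```

```bash
python3 - <<'E'
from rig import *
from h import *
v=np.load("sh.npy"); C,S=np.cos(v[2]),np.sin(v[2]); R=np.array([[C,-S],[S,C]])
s=capture("scene"); g=s["color"][...,::-1]
old=cv2.resize(cv2.imread("pics/p5.png"),(120,100),interpolation=cv2.INTER_AREA)
t=old[53:72,32:52]   # head face
m=cv2.matchTemplate(np.ascontiguousarray(g[140:230,220:300]),t,cv2.TM_CCOEFF_NORMED); _,mx,_,loc=cv2.minMaxLoc(m)
print("match",mx,"shift",loc[0]+220-(220+32),loc[1]+140-(145+53))
for a in (0,.2,.27,.35,.4):
    x,z=.115+.1,.085-.099; p=(-.1+x*np.cos(a)-z*np.sin(a),.1,.099+x*np.sin(a)+z*np.cos(a))
    print(a,(proj(s,np.r_[R@p[:2]+v[:2],p[2]])).round(1))
E
```

```text
match 0.62247234582901 shift 4 -22
0 [258.7 209.9]
0.2 [259.5 199.9]
0.27 [260.3 195.9]
0.35 [261.5 191. ]
0.4 [262.5 187.8]
```

```bash
python3 -c "
from rig import *
print(hand_in())"
```

```text
the job is handed in; nothing more can be done
None
```

All four chips were swept into the tray with the scraper, the scraper was set down on the bench to the right of the shaker, and the bar was handed in unlatched and held up in the gripper, its socket about 7.5 cm above closed height by the camera match.

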